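# Free the ratchet pawl and lower the helmet cap

### The arm

A 7-joint arm with a two-finger parallel gripper is mounted at the origin on the work surface. World frame = base frame: x ahead of the robot, y to its left, z up, the work surface at z = 0. Lengths are in m, angles in rad, forces in N, time in s.
With the tool pointing down it reaches from about 0.425 to 1.025 m from the base axis. Payload 3.6 kg.
Tool frame: the origin (TCP) lies midway between the tips of the shut fingers; the grasp point (between the pads) lies 19 mm behind it; z points along the fingers, y is the line along which they close (so a half turn about z gives the same grasp; the last joint's range is limited). The gripper opens to 85 mm and grips with 20 to 120 N. Pads are 22 mm wide; open, the fingers measure 114 mm over their backs; the gripper's body (76 mm by 85 mm) begins 54 mm behind the grasp point. The pads swing forward as they close: fully open they stand 13 mm farther back than shut.
Start: joints at [-0.093, 0.591, 0.048, 1.609, -0.033, 0.943, -0.034], TCP at [0.725, 0, 0.231] pointing down, gripper open.
Joint ranges: [-2.69, 2.69], [-0.47, 2.24], [-1.27, 1.36], [0.19, 2.51], [-1.53, 4.68], [0.08, 2.07], [-3.09, 3.09]. Speed limits (rad/s): [2.57, 2.57, 3.14, 3.14, 3.14, 3.14, 3.14].

### API

Orientations are given as a rotation vector (axis times angle).
In Python, from cell import * gives the robot as it stands.
- The arm moves only by the shell command python3 -m creep 'ROWS'. ROWS is JSON, a list of rows, each an object with "gripper": the finger opening in m, from 0 to 0.0854; "translation": the shift along the tool's x, y, z in m, a list of three; "spin": the turn about the tool's z in rad. A call has exactly 10 rows; each row shifts and turns the commanded pose from where the row before left it, along the tool's axes as they then stand; what a row does not reach is not made up. A row lasts 1/8 s, in which the tool goes at most 62.5 mm and 10.7 degrees, less where a joint would pass 70% of its speed; a pose out of reach is approached as far as the arm can. A call with a gripper value outside its range is refused whole. The fingers move at their own pace and stop on an object; the grip force is fixed at half the most. Time passes only in rows, so rows that do not move let the fingers close, or fill a call up. It gives the time, the measured TCP pose, the force, the opening and the grip force at its end, in the units of the state.
- get_state(): the state, without advancing time (a new reading comes with each control period).
- snapshot(name): name is "scene" or "side" or "wrist"; returns the picture (480x640x3 uint8, red, green, blue); there is no depth.
- calibration(name): a dict with "intrinsics" (3x3 intrinsics, pixels), "R" (3x3) and "t" (3): a world point X has camera coordinates R X + t. Camera axes: x right, y down, z forward; pixel columns grow to the right and rows downward; lengths in m; the calibration is good to about 2 mm. The wrist camera is an equidistant fisheye: a pixel r from the principal point sees the ray r / f radians off the axis. A picture is of the moment at which its call begins: read the wrist's pose just before it. calibration takes no time and is no camera call; for the wrist camera it gives the pose at the moment of the call.
- finish_job(): hands the job in; it is judged then, once.
The state is a dict: "t": time; "q": joint angles; "joint_vel": joint speeds; "joint_efforts": joint torques, N m; "position": TCP position; "eef_rot": TCP orientation; "force": force on the tool from outside, world axes, zero at the start; "moment": the same for the moment, N m; "opening": finger opening in m; "gripper_force": force on a finger pad.
Only numpy, scipy, OpenCV 4.12 (cv2) and the standard library are available. Lean on these libraries where they do the work, as an engineer would, in place of code of your own. Each camera call takes 0.05 s, during which the arm holds its last target. There are 200 camera calls.

### The job

The helmet skull cap is held up on the arm of the ratchet stand. Pick up the release bar by its wooden grip, put its steel shaft under the pawl and flick the pawl up and right over its hinge, so that it stays thrown back and the arm sinks all the way down. Then lay the bar flat on the bench top; use only the bar on the pawl, never the gripper.

Things in the scene. Friction and masses are not known exactly. Their poses are not given: they have to be found in the camera images.
- bar: Bar, 200 mm long, 140 g, loose on the bench: square dark-wood grip (100 long, 24 x 24) and, on the same axis, plain round steel shaft (100 long, 10 mm thick); not the flat file or the short all-steel punch. Origin: mid-length, underside; axis 12 mm above it. x along the bar to the shaft's tip (x = +100 mm; grip x = -100 to 0), z up. Balances at about x = -30. Grip it firmly near the shaft.
- pawl: Dark steel pawl, flat bar 117 mm long (x, hinge to nose), 20 wide (y), 8 thick, 70 g. Origin on its hinge, 123 mm above bench; engaged: level, z up, nose on top of the toothed wheel, pointing away from the robot. Flat underside at z = +9 mm. Turns up and back about y (hinge axis) by 126 deg to a stop. Past upright it falls there by itself, short of that back onto the teeth.
- window (a point): Middle of the open window under the engaged pawl (38 mm ahead of the hinge, 12 mm below its level; stand's axes: x away from robot, y along hinge, z up). Clear for 25 mm fore and aft, open through both sides in y, 80 mm free below. Stand is left or right on the bench; come in from the bench's middle, that side is clear. Freeing the nose takes 1 to 3 N here.
- cradle (a joint): Stand's arm with toothed wheel (55 mm radius), wooden former and steel helmet skull cap (190 mm wide), hinged on the wheel's axle, reaching away from the robot. Angle in rad: 0 = fully lowered, level; 0.3 to 0.75 = raised, held by the pawl. Once the pawl is clear it sinks by itself, damped, in 1 to 4 s; caught again by a tooth it stays 0.07 or more up.
Mind the look-alikes: they are no part of the job. Leave any blue look-alike of the bar alone.

How it is judged:
By the outcome, as a careful person would: the job done as asked, in the order asked, and still so for the second after the job is handed in, with the robot touching nothing.
It also fails if it takes over 46 s, if anything falls off the work surface, if the arm or the gripper's body presses on something with over 40 N, if the wrist force passes 120 N, or if a joint passes its speed limit or range.

## Working session

There is one attempt and no reset: what is moved stays moved. The work goes in short steps, Python scripts to look and compute and a shell command to move; the robot and the scene stay as the last step left them, time stands still between calls to the robot, and variables do not carry over. Pictures are saved under pics/ and viewed, at most 12 in all, crops included, and the job is handed in when it is done.

```bash
mkdir -p pics; cat > h.py <<'E'
from cell import *
import numpy as np, cv2
from scipy.spatial.transform import Rotation as Ro
def ray(cal,u,v):
    K=np.array(cal["intrinsics"]);R=np.array(cal["R"]);t=np.array(cal["t"])
    d=np.linalg.inv(K)@[u,v,1]; return -R.T@t, R.T@(d/np.linalg.norm(d))
def onz(cal,u,v,z):
    o,d=ray(cal,u,v); return o+d*(z-o[2])/d[2]
def proj(cal,X):
    p=np.array(cal["intrinsics"])@(np.array(cal["R"])@np.array(X)+np.array(cal["t"])); return p[:2]/p[2]
def tri(c1,p1,c2,p2):
    o1,d1=ray(c1,*p1);o2,d2=ray(c2,*p2)
    s=np.linalg.lstsq(np.c_[d1,-d2],o2-o1,rcond=None)[0]
    a=o1+s[0]*d1;b=o2+s[1]*d2; return (a+b)/2,np.linalg.norm(a-b)
E
python3 - <<'E'
from h import *
for n in ("scene","side"):
    im=snapshot(n); cv2.imwrite(f"pics/{n}0.png",im[:,:,::-1])
    c=calibration(n); R=np.array(c["R"]);print(n,-R.T@c["t"],R[2],c["intrinsics"])
s=get_state();print(s["t"],s["position"],s["eef_rot"],s["force"])
E
```

```text
scene [ 0.72816019 -0.57218544  0.98457026] [-0.29198509  0.53004017 -0.79611691] [[518.31857676   0.         325.29714542]
 [  0.         518.31857676 252.80991878]
 [  0.           0.           1.        ]]
side [-0.05869948  0.68209028  1.10855869] [ 0.37047295 -0.54001774 -0.75573185] [[568.36482911   0.         310.68815266]
 [  0.         568.36482911 247.23797144]
 [  0.           0.           1.        ]]
0.1 [ 7.24237380e-01 -2.15967201e-05  2.30231511e-01] [-2.22042049 -2.22050138  0.00242504] [-0.72090476 -0.29987435  0.5917158 ]
```

View pics/scene0.png

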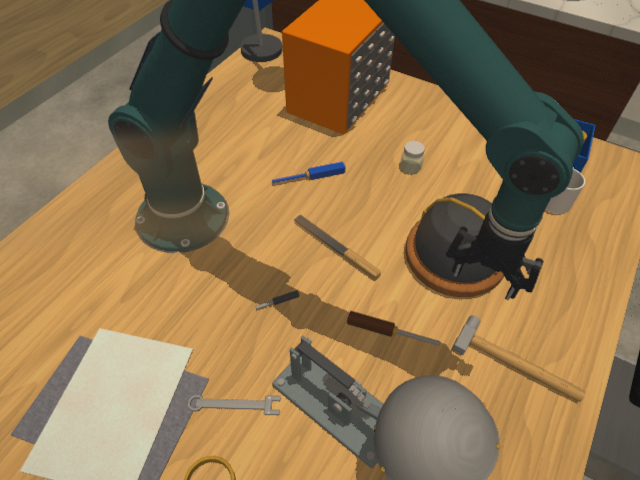

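View pics/side0.png

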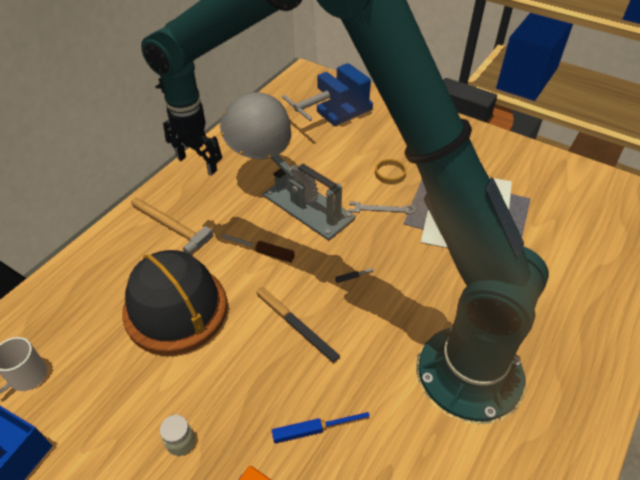

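Candidates: dark-wood bar at scene (370,323), shaft to (440,343); file with light handle (340,247); short punch (278,300); blue look-alike (310,173). The description fits the first. I'll check it in a close crop with the stand.

```bash
python3 - <<'E'
import cv2,numpy as np
a=cv2.imread("pics/scene0.png")[300:470,255:475]; b=cv2.imread("pics/side0.png")[130:270,200:380]
a=cv2.resize(a,None,fx=3.4,fy=3.4,interpolation=cv2.INTER_CUBIC); cv2.imwrite("pics/c1.png",a)
b=cv2.resize(b,None,fx=4.2,fy=4.2,interpolation=cv2.INTER_CUBIC); cv2.imwrite("pics/c2.png",b)
E
```

```text
(no output)
```

View pics/c1.png

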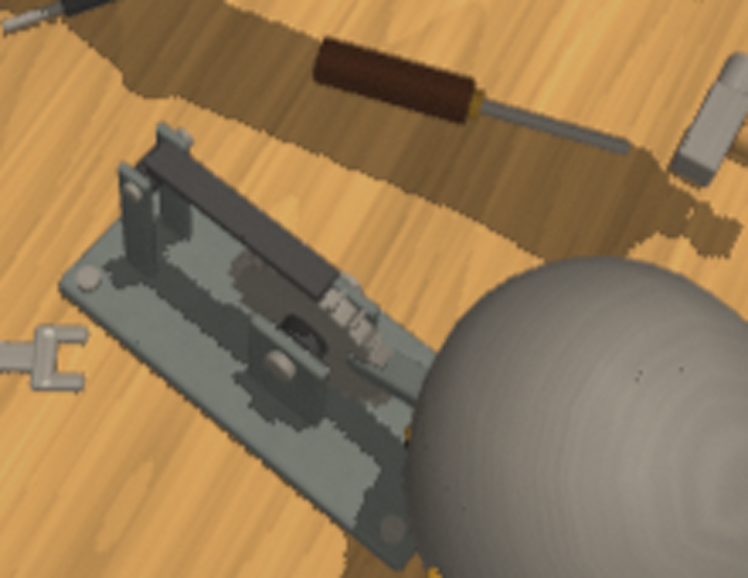

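View pics/c2.png

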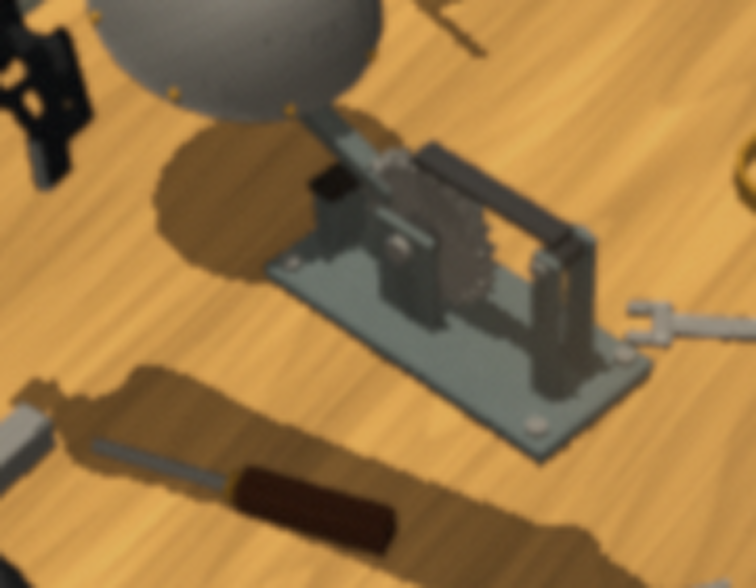

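```bash
cat > m.py <<'E'
from h import *
c1=calibration("scene");c2=calibration("side")
A=lambda x,y:(255+(x-1.2)/3.4,300+(y-1.2)/3.4)
B=lambda x,y:(200+(x-1.6)/4.2,130+(y-1.6)/4.2)
for n,a,b in [("shaft0",(482,105),(226,484)),("tip",(630,147),(92,445)),("grip end",(320,58),(392,533)),
 ("nose+y",(338,272),(412,158)),("nose-y",(320,298),(432,143)),("hinge+y",(165,143),(553,245)),("hinge-y",(143,163),(577,232))]:
    p,e=tri(c1,A(*a),c2,B(*b)); print(n,p.round(4),round(e,4),onz(c1,*A(*a),.012 if n[0] in 'stg' else .14).round(4),onz(c2,*B(*b),.012 if n[0] in 'stg' else .14).round(4))
# base plate corners (z~.01)
for n,a in [("near-left",(62,285)),("right",(400,568)),("top",(122,215))]: print(n,onz(c1,*A(*a),.01).round(4))
for n,b in [("near+y",(541,460)),("near-y",(652,365)),("far+y",(268,270))]: print(n,onz(c2,*B(*b),.01).round(4))
E
python3 m.py
```

```text
shaft0 [ 0.6053 -0.0276  0.0134] 0.0012 [ 0.6047 -0.0272  0.012 ] [ 0.6067 -0.0283  0.012 ]
tip [ 0.6957 -0.008   0.0128] 0.0002 [ 0.6957 -0.0075  0.012 ] [ 0.6962 -0.0086  0.012 ]
grip end [ 0.5003 -0.0502  0.0127] 0.0032 [ 0.5015 -0.0488  0.012 ] [ 0.4992 -0.0514  0.012 ]
nose+y [ 0.5976 -0.2217  0.1362] 0.0011 [ 0.5986 -0.223   0.14  ] [ 0.5945 -0.2184  0.14  ]
nose-y [ 0.5956 -0.2392  0.1366] 0.0028 [ 0.5973 -0.2398  0.14  ] [ 0.592  -0.2366  0.14  ]
hinge+y [ 0.4834 -0.2035  0.1356] 0.0004 [ 0.4848 -0.2053  0.14  ] [ 0.4808 -0.1996  0.14  ]
hinge-y [ 0.4784 -0.2201  0.1356] 0.0029 [ 0.4809 -0.2212  0.14  ] [ 0.4748 -0.2168  0.14  ]
near-left [ 0.4436 -0.2575  0.01  ]
right [ 0.6851 -0.2993  0.01  ]
top [ 0.4502 -0.2026  0.01  ]
near+y [ 0.4566 -0.151   0.01  ]
near-y [ 0.4407 -0.258   0.01  ]
far+y [ 0.6993 -0.1951  0.01  ]
```

The crops confirm it: bar with square dark-wood grip and round shaft (tip at scene 440,343). The pawl runs from scene (300,345) at the hinge to (352,384) at the nose. The stand is on the right, yaw about -9.5°; the bar's yaw is about +12°.

```bash
python3 -m creep '[{"gripper":0.085,"translation":[-0.008,-0.0353,0],"spin":0},{"gripper":0.085,"translation":[-0.008,-0.0353,0],"spin":0},{"gripper":0.085,"translation":[-0.008,-0.0353,0],"spin":0},{"gripper":0.085,"translation":[-0.008,-0.0353,0],"spin":0},{"gripper":0.085,"translation":[0,0,0],"spin":-0.178},{"gripper":0.085,"translation":[0,0,0],"spin":-0.178},{"gripper":0.085,"translation":[0,0,0],"spin":-0.178},{"gripper":0.085,"translation":[0,0,0],"spin":-0.178},{"gripper":0.085,"translation":[0,0,0],"spin":-0.178},{"gripper":0.085,"translation":[0,0,0],"spin":-0.178}]'
python3 -m creep '[{"gripper":0.085,"translation":[0,0,0],"spin":-0.178},{"gripper":0.085,"translation":[0,0,0],"spin":-0.178},{"gripper":0.085,"translation":[0,0,0],"spin":-0.178},{"gripper":0.085,"translation":[0,0,0],"spin":-0.178},{"gripper":0.085,"translation":[0,0,0.04],"spin":0},{"gripper":0.085,"translation":[0,0,0.04],"spin":0},{"gripper":0.085,"translation":[0,0,0.04],"spin":0},{"gripper":0.085,"translation":[0,0,0],"spin":0},{"gripper":0.085,"translation":[0,0,0],"spin":0},{"gripper":0.085,"translation":[0,0,0],"spin":0}]'
python3 - <<'E'
from h import *
s=get_state();M=Ro.from_rotvec(s["eef_rot"]).as_matrix();print(s["t"],s["position"],s["q"]);print(M.round(3))
print("tool delta",(M.T@(np.array([.583,-.032,.003])-s["position"])).round(4))
cv2.imwrite("pics/scene1.png",snapshot("scene")[200:440,200:520,::-1].repeat(2,0).repeat(2,1))
E
```

```text
t: 1.35
position: [0.5833, -0.0321, 0.2309]
eef_rot: [-0.772, -3.044, 0.001]
force: [-0.6, -0.6, 0.8]
opening: 0.0851
gripper_force: 0.0
t: 2.6
position: [0.5852, -0.0319, 0.1131]
eef_rot: [-0.328, 3.121, -0.001]
force: [0.6, 0.1, 0.9]
opening: 0.0851
gripper_force: 0.0
2.6 [ 0.58520566 -0.03190677  0.11310736] [ 0.21862546  0.59593711 -0.33682207  2.00277951  0.33889026  0.59279647
  1.43266811]
[[-0.978 -0.208  0.003]
 [-0.208  0.978 -0.   ]
 [-0.003 -0.001 -1.   ]]
tool delta [0.0025 0.0004 0.1101]
```

View pics/scene1.png

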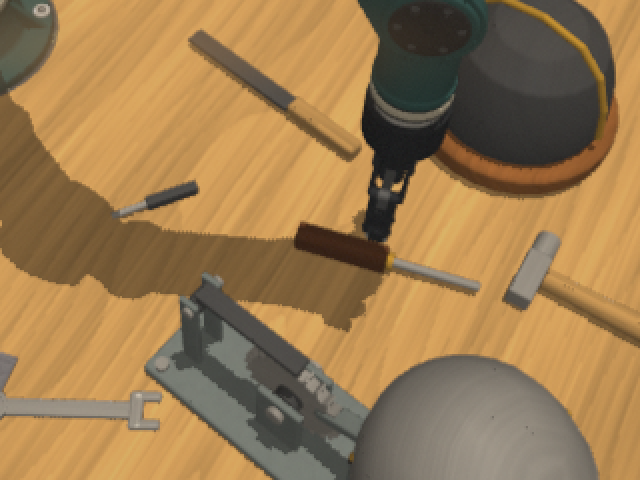

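The gripper stands over the grip, by the shaft end (crop about 378,240). I'll descend and close, then lift.

```bash
python3 -m creep '[{"gripper":0.085,"translation":[0.0025,0,0.04],"spin":0},{"gripper":0.085,"translation":[0,0,0.04],"spin":0},{"gripper":0.085,"translation":[0,0,0.02],"spin":0},{"gripper":0.085,"translation":[0,0,0.01],"spin":0},{"gripper":0.085,"translation":[0,0,0],"spin":0},{"gripper":0.0,"translation":[0,0,0],"spin":0},{"gripper":0.0,"translation":[0,0,0],"spin":0},{"gripper":0.0,"translation":[0,0,0],"spin":0},{"gripper":0.0,"translation":[0,0,0],"spin":0},{"gripper":0.0,"translation":[0,0,0],"spin":0}]'
python3 -m creep '[{"gripper":0.0,"translation":[0,0,0],"spin":0},{"gripper":0.0,"translation":[0,0,0],"spin":0},{"gripper":0.0,"translation":[0,0,-0.02],"spin":0},{"gripper":0.0,"translation":[0,0,-0.04],"spin":0},{"gripper":0.0,"translation":[0,0,-0.04],"spin":0},{"gripper":0.0,"translation":[0,0,0],"spin":0.17},{"gripper":0.0,"translation":[0,0,0],"spin":0.17},{"gripper":0.0,"translation":[0,0,0],"spin":0.17},{"gripper":0.0,"translation":[0,0,0],"spin":0.17},{"gripper":0.0,"translation":[0,0,0],"spin":0.17}]'
```

```text
t: 3.9
position: [0.5819, -0.0326, 0.002]
eef_rot: [-0.328, 3.123, -0.001]
force: [0.2, 0.1, 5.8]
opening: 0.0228
gripper_force: 60.1
t: 5.15
position: [0.5809, -0.0323, 0.1021]
eef_rot: [-0.997, -2.979, -0.001]
force: [-0.3, 0.1, -1.7]
opening: 0.0227
gripper_force: 59.3
```

```bash
python3 -m creep '[{"gripper":0.0,"translation":[0,0,0],"spin":0.157},{"gripper":0.0,"translation":[0,0,0],"spin":0.157},{"gripper":0.0,"translation":[0,0,0],"spin":0.157},{"gripper":0.0,"translation":[0,0,0],"spin":0.157},{"gripper":0.0,"translation":[0,0,0],"spin":0.157},{"gripper":0.0,"translation":[0,0,0],"spin":0.157},{"gripper":0.0,"translation":[0,0,0],"spin":0.157},{"gripper":0.0,"translation":[-0.009,-0.016,0],"spin":0},{"gripper":0.0,"translation":[-0.009,-0.016,0],"spin":0},{"gripper":0.0,"translation":[0,0,0],"spin":0}]'
python3 - <<'E'
from h import *
s=get_state();M=Ro.from_rotvec(s["eef_rot"]).as_matrix();print(s["t"],s["position"],s["q"]);print(M.round(3))
a=snapshot("scene");b=snapshot("side");np.savez("s2.npz",a=a,b=b)
A=cv2.resize(a[280:410,270:430],None,fx=4,fy=4,interpolation=cv2.INTER_CUBIC)
B=cv2.resize(b[150:280,230:390],None,fx=4,fy=4,interpolation=cv2.INTER_CUBIC)
cv2.imwrite("pics/s2.png",cv2.resize(np.hstack([A,B])[:,:,::-1],(800,325)) if 0 else A[:,:,::-1]);cv2.imwrite("pics/s2b.png",B[:,:,::-1])
E
```

```text
t: 6.4
position: [0.5433, -0.0461, 0.1013]
eef_rot: [-2.4, -2.023, 0.004]
force: [-0.2, 1.2, -1.0]
opening: 0.0229
gripper_force: 59.2
6.4 [ 0.54326378 -0.04612534  0.10125512] [-0.13818474  0.56975939  0.19185166  2.11120613 -0.22361776  0.48292313
  0.05302598]
[[ 0.169  0.986 -0.004]
 [ 0.986 -0.169  0.   ]
 [-0.    -0.004 -1.   ]]
```

View pics/s2.png

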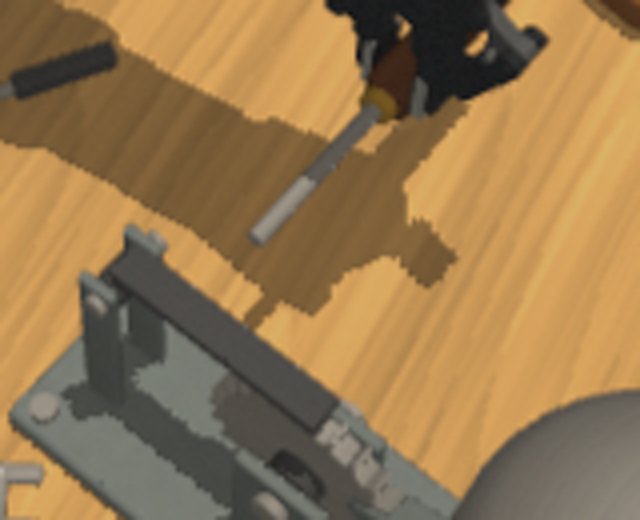

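View pics/s2b.png

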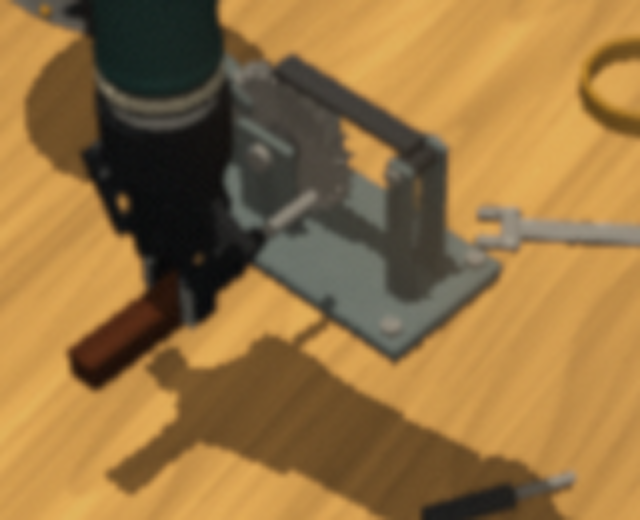

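```bash
python3 - <<'E'
from h import *
c1=calibration("scene");c2=calibration("side");s=get_state()
M=Ro.from_rotvec(s["eef_rot"]).as_matrix()
A=lambda x,y:(270+(x-1.5)/4,280+(y-1.5)/4)
B=lambda x,y:(230+(x-1.5)/4,150+(y-1.5)/4)
T,e=tri(c1,A(260,236),c2,B(313,196));print("tip",T.round(4),round(e,4))
S=onz(c1,*A(378,110),T[2]);print("start",S.round(4),"yaw",np.degrees(np.arctan2(*(T-S)[1::-1])))
print("tip rel TCP in tool",(M.T@(T-s["position"])).round(4))
N=.5*(onz(c1,*A(338,405),.14)+onz(c1,*A(318,432),.14));H=.5*(onz(c1,*A(130,248),.14)+onz(c1,*A(106,276),.14))
print("nose",N,"hinge",H,np.degrees(np.arctan2(*(N-H)[1::-1])),np.linalg.norm(N-H))
E
```

```text
tip [ 0.5244 -0.1588  0.1137] 0.0009
start [ 0.5409 -0.0693  0.1137] yaw -100.45459051563955
tip rel TCP in tool [-0.1157 -0.0028 -0.0122]
nose [ 0.59892078 -0.23246157  0.14      ] hinge [ 0.48212306 -0.2147878   0.14      ] -8.604690421155832 0.1181273499797262
```

```bash
python3 - <<'E'
from h import *
print(tri(calibration("scene"),(437,437),calibration("side"),(257,126)))
E
python3 -m creep '[{"gripper":0.0,"translation":[0,0.005,0.002],"spin":0},{"gripper":0.0,"translation":[-0.015,0,0],"spin":0},{"gripper":0.0,"translation":[-0.015,0,0],"spin":0},{"gripper":0.0,"translation":[-0.015,0,0],"spin":0},{"gripper":0.0,"translation":[0,0,0],"spin":0},{"gripper":0.0,"translation":[0,0,0],"spin":0},{"gripper":0.0,"translation":[0,0,0],"spin":0},{"gripper":0.0,"translation":[0,0,0],"spin":0},{"gripper":0.0,"translation":[0,0,0],"spin":0},{"gripper":0.0,"translation":[0,0,0],"spin":0}]'
```

```text
(array([ 0.75635826, -0.25910431,  0.17895104]), np.float64(0.006563182519377234))
t: 7.75
position: [0.5442, -0.0899, 0.0993]
eef_rot: [2.401, 2.026, 0.0]
force: [0.2, -1.3, -2.0]
opening: 0.0226
gripper_force: 59.2
```

```bash
python3 -m creep '[{"gripper":0.0,"translation":[-0.015,-0.0035,0],"spin":0},{"gripper":0.0,"translation":[-0.015,0,0],"spin":0},{"gripper":0.0,"translation":[-0.015,0,0],"spin":0},{"gripper":0.0,"translation":[0,0,0],"spin":0},{"gripper":0.0,"translation":[0,0,0],"spin":0},{"gripper":0.0,"translation":[0,0,0],"spin":0},{"gripper":0.0,"translation":[0,0,0],"spin":0},{"gripper":0.0,"translation":[0,0,0],"spin":0},{"gripper":0.0,"translation":[0,0,0],"spin":0},{"gripper":0.0,"translation":[0,0,0],"spin":0}]'
python3 - <<'E'
from h import *
s=get_state();M=Ro.from_rotvec(s["eef_rot"]).as_matrix();print(s["position"],M.round(3).tolist())
a=snapshot("scene")
cv2.imwrite("pics/s3.png",cv2.resize(a[280:410,270:430],None,fx=4,fy=4,interpolation=cv2.INTER_CUBIC)[:,:,::-1])
E
```

```text
t: 9.0
position: [0.5331, -0.1338, 0.0993]
eef_rot: [2.401, 2.026, -0.0]
force: [-0.6, 0.5, -2.5]
opening: 0.023
gripper_force: 59.2
[ 0.53313299 -0.13380453  0.09931053] [[0.168, 0.986, -0.0], [0.986, -0.168, -0.0], [-0.0, 0.0, -1.0]]
```

View pics/s3.png

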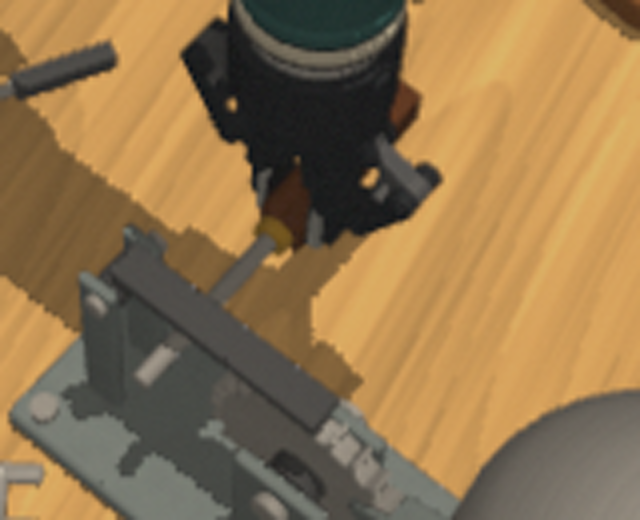

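The shaft lies under the pawl, with its tip showing beyond it at crop (145,380). Now the lifting arc.

```bash
python3 -m creep '[{"gripper":0.0,"translation":[0,0,-0.009],"spin":0},{"gripper":0.0,"translation":[0,0,-0.009],"spin":0},{"gripper":0.0,"translation":[0,-0.003,-0.010],"spin":0},{"gripper":0.0,"translation":[0,-0.005,-0.009],"spin":0},{"gripper":0.0,"translation":[0,-0.008,-0.008],"spin":0},{"gripper":0.0,"translation":[0,-0.010,-0.006],"spin":0},{"gripper":0.0,"translation":[0,-0.011,-0.003],"spin":0},{"gripper":0.0,"translation":[0,-0.011,0],"spin":0},{"gripper":0.0,"translation":[0,-0.010,0.002],"spin":0},{"gripper":0.0,"translation":[0,0,0],"spin":0}]'
python3 - <<'E'
from h import *
s=get_state();print(s["position"],s["force"],s["moment"])
a=snapshot("scene")
cv2.imwrite("pics/s4.png",cv2.resize(a[250:480,240:520],None,fx=2.4,fy=2.4,interpolation=cv2.INTER_CUBIC)[:,:,::-1])
E
```

```text
t: 10.3
position: [0.4743, -0.1239, 0.1508]
eef_rot: [-2.4, -2.025, 0.002]
force: [0.7, -0.2, -1.8]
opening: 0.0227
gripper_force: 59.7
[ 0.47431801 -0.12385673  0.15084358] [ 0.67714625 -0.23494946 -1.78321882] [0.0181791  0.05570221 0.03904895]
```

View pics/s4.png

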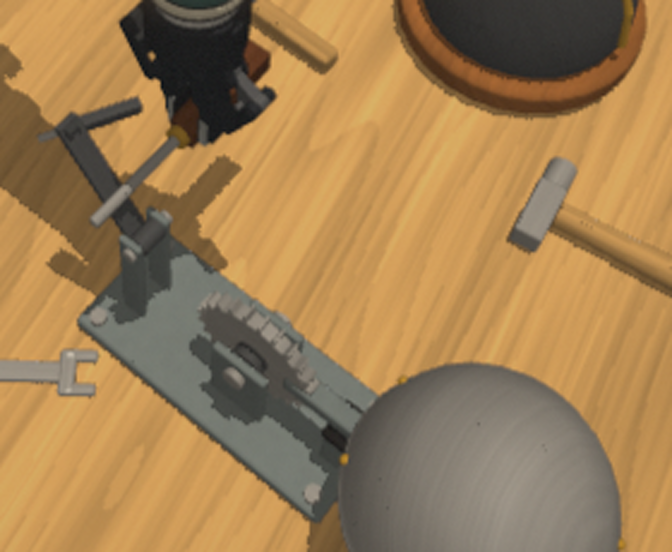

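Pawl is thrown back over the hinge, from crop (150,235) to (75,125), and the cap is sinking. Withdraw sideways, then return to the bar's original free spot.

```bash
python3 -m creep '[{"gripper":0.0,"translation":[0,0.006,0],"spin":0},{"gripper":0.0,"translation":[0.02,0,0],"spin":0},{"gripper":0.0,"translation":[0.022,0,0],"spin":0},{"gripper":0.0,"translation":[0.022,0,0],"spin":0},{"gripper":0.0,"translation":[0.022,0,0],"spin":0},{"gripper":0.0,"translation":[0.022,0,0],"spin":0},{"gripper":0.0,"translation":[0,0.028,0],"spin":0},{"gripper":0.0,"translation":[0,0.028,0],"spin":0},{"gripper":0.0,"translation":[0,0.029,0],"spin":0},{"gripper":0.0,"translation":[0,0,0],"spin":0}]'
python3 -m creep '[{"gripper":0.0,"translation":[0,0,0],"spin":-0.16},{"gripper":0.0,"translation":[0,0,0],"spin":-0.16},{"gripper":0.0,"translation":[0,0,0],"spin":-0.16},{"gripper":0.0,"translation":[0,0,0],"spin":-0.16},{"gripper":0.0,"translation":[0,0,0],"spin":-0.16},{"gripper":0.0,"translation":[0,0,0],"spin":-0.16},{"gripper":0.0,"translation":[0,0,0],"spin":-0.16},{"gripper":0.0,"translation":[0,0,0],"spin":-0.16},{"gripper":0.0,"translation":[0,0,0],"spin":-0.16},{"gripper":0.0,"translation":[0,0,0],"spin":-0.16}]'
python3 -m creep '[{"gripper":0.0,"translation":[0,0,0],"spin":-0.175},{"gripper":0.0,"translation":[0,0,0],"spin":-0.175},{"gripper":0.0,"translation":[0,0,0.04],"spin":0},{"gripper":0.0,"translation":[0,0,0.03],"spin":0},{"gripper":0.0,"translation":[0,0,0.02],"spin":0},{"gripper":0.0,"translation":[0,0,0],"spin":0},{"gripper":0.0,"translation":[0,0,0],"spin":0},{"gripper":0.0,"translation":[0,0,0],"spin":0},{"gripper":0.0,"translation":[0,0,0],"spin":0},{"gripper":0.0,"translation":[0,0,0],"spin":0}]'
python3 - <<'E'
from h import *
s=get_state();print(s["position"],s["force"],s["moment"])
cv2.imwrite("pics/s5.png",cv2.resize(snapshot("scene")[200:480,200:540],None,fx=2,fy=2,interpolation=cv2.INTER_CUBIC)[:,:,::-1])
E
```

```text
t: 11.6
position: [0.5878, -0.0333, 0.1515]
eef_rot: [2.398, 2.024, 0.004]
force: [-0.3, 0.4, -0.1]
opening: 0.0227
gripper_force: 59.7
t: 12.85
position: [0.5831, -0.033, 0.151]
eef_rot: [-0.211, -3.133, 0.0]
force: [-0.8, 0.2, -2.5]
opening: 0.0229
gripper_force: 59.7
t: 14.1
position: [0.5841, -0.033, 0.0618]
eef_rot: [-0.329, 3.123, -0.0]
force: [0.2, 0.1, -1.3]
opening: 0.0226
gripper_force: 59.7
[ 0.58410987 -0.03300501  0.06181467] [ 0.1822869   0.09265166 -1.29950866] [ 0.0106937   0.02424846 -0.01466446]
```

View pics/s5.png

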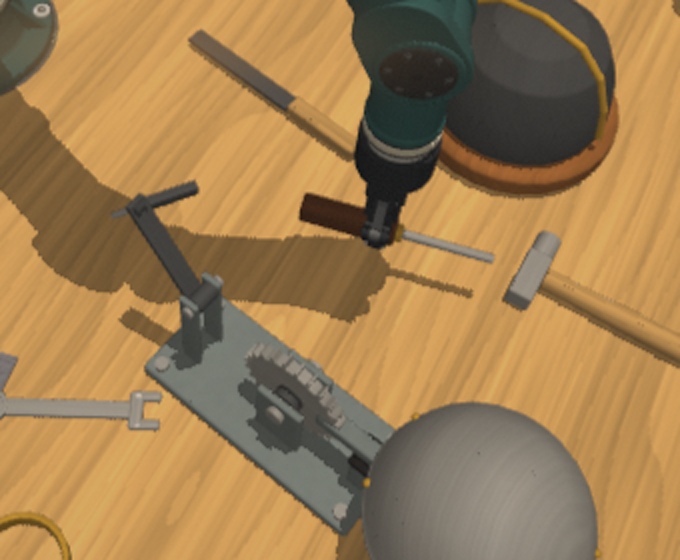

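Pawl stays back (crop 140,205 to 200,295), the cap has sunk, and the bar is over its free spot. Lower it to the bench, release and retreat.

```bash
python3 -m creep '[{"gripper":0.0,"translation":[0,0,0.02],"spin":0},{"gripper":0.0,"translation":[0,0,0.02],"spin":0},{"gripper":0.0,"translation":[0,0,0.01],"spin":0},{"gripper":0.0,"translation":[0,0,0.005],"spin":0},{"gripper":0.0,"translation":[0,0,0.003],"spin":0},{"gripper":0.0,"translation":[0,0,0.0015],"spin":0},{"gripper":0.0,"translation":[0,0,0],"spin":0},{"gripper":0.0,"translation":[0,0,0],"spin":0},{"gripper":0.0,"translation":[0,0,0],"spin":0},{"gripper":0.0,"translation":[0,0,0],"spin":0}]'
python3 -m creep '[{"gripper":0.05,"translation":[0,0,0],"spin":0},{"gripper":0.085,"translation":[0,0,0],"spin":0},{"gripper":0.085,"translation":[0,0,0],"spin":0},{"gripper":0.085,"translation":[0,0,0],"spin":0},{"gripper":0.085,"translation":[0,0,0],"spin":0},{"gripper":0.085,"translation":[0,0,0],"spin":0},{"gripper":0.085,"translation":[0,0,-0.03],"spin":0},{"gripper":0.085,"translation":[0,0,-0.04],"spin":0},{"gripper":0.085,"translation":[0,0,-0.05],"spin":0},{"gripper":0.085,"translation":[0,0,-0.04],"spin":0}]'
python3 - <<'E'
from h import *
a=cv2.resize(snapshot("scene")[180:480,200:540],(400,353)); b=cv2.resize(snapshot("side")[60:360,80:420],(400,353))
cv2.imwrite("pics/s6.png",np.hstack([a,b])[:,:,::-1])
E
```

```text
t: 15.4
position: [0.584, -0.033, 0.0021]
eef_rot: [-0.329, 3.124, -0.0]
force: [0.4, 0.5, 1.1]
opening: 0.023
gripper_force: 60.0
t: 16.65
position: [0.584, -0.033, 0.1637]
eef_rot: [-0.33, 3.123, -0.0]
force: [1.4, 0.8, -0.2]
opening: 0.085
gripper_force: 0.0
```

View pics/s6.png

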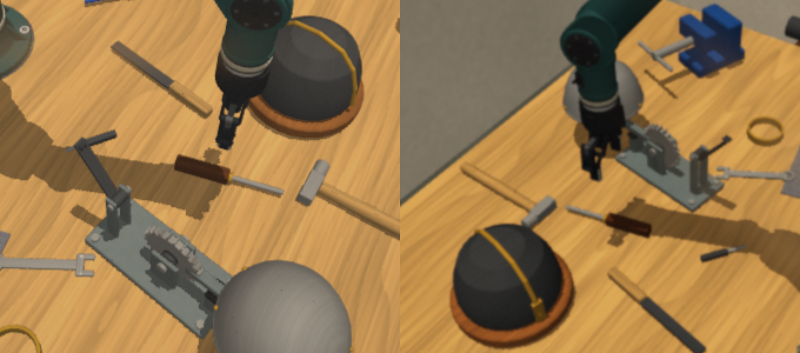

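The bar lies flat at (230,175) in the left half, the gripper is clear and the pawl is back. One last check that the cap has stopped sinking.

```bash
cat > d.py <<'E'
from h import *
import os
a=snapshot("scene"); 
if os.path.exists("p.npy"):
    d=np.abs(np.load("p.npy").astype(int)-a)[380:480,380:540]; print("diff",d.max(),d.mean())
np.save("p.npy",a)
b=cv2.imread("pics/s5.png")[::2,::2]; A=a[200:480,200:540,::-1]; print("vs s5",np.abs(cv2.resize(A,(340,280)).astype(int)-b)[200:,200:].mean())
E
python3 d.py
python3 -m creep '[{"gripper":0.085,"translation":[0,0,0],"spin":0},{"gripper":0.085,"translation":[0,0,0],"spin":0},{"gripper":0.085,"translation":[0,0,0],"spin":0},{"gripper":0.085,"translation":[0,0,0],"spin":0},{"gripper":0.085,"translation":[0,0,0],"spin":0},{"gripper":0.085,"translation":[0,0,0],"spin":0},{"gripper":0.085,"translation":[0,0,0],"spin":0},{"gripper":0.085,"translation":[0,0,0],"spin":0},{"gripper":0.085,"translation":[0,0,0],"spin":0},{"gripper":0.085,"translation":[0,0,0],"spin":0}]'
python3 d.py
```

```text
vs s5 1.1214583333333332
t: 18.05
position: [0.5838, -0.033, 0.1618]
eef_rot: [-0.33, 3.124, -0.0]
force: [-0.5, 0.2, 0.5]
opening: 0.0851
gripper_force: 0.0
diff 14 0.6745833333333333
vs s5 1.1258035714285715
```

```bash
python3 -c "
from cell import *
print(finish_job())"
```

```text
the job is handed in; nothing more can be done
None
```

I handed the job in at about 18 s of the 46 s allowed: the bar threw the pawl back over its hinge and it stayed there, the cap sank and stopped moving, and the bar lies flat on the bench with the gripper clear. I did not measure the arm's final angle.

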